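# Close up the open watch work under its dust covers

## Robot

A 6-joint arm with a two-finger parallel gripper is mounted at the origin on a cart in front of the work surface, level with it; the furniture and walls round the work are solid. World frame = base frame: x ahead of the robot, y to its left, z up, the work surface at z = 0. Lengths are in m, angles in rad, forces in N, time in s.
With the tool pointing down it reaches from about 0.225 to 0.875 m from the base axis. Payload 3.4 kg.
Tool frame: the origin (TCP) lies midway between the tips of the shut fingers; the grasp point (between the pads) lies 19 mm behind it; z points along the fingers, y is the line along which they close (so a half turn about z gives the same grasp; the last joint's range is limited). The gripper opens to 85 mm and grips with 20 to 120 N. Pads are 22 mm wide; open, the fingers measure 114 mm over their backs; the gripper's body (76 mm by 85 mm) begins 54 mm behind the grasp point. The pads swing forward as they close: fully open they stand 13 mm farther back than shut.
Start: joints at [-0.121, 0.276, 1.505, -0, 1.361, -0.121], TCP at [0.575, -0, 0.231] pointing down, gripper open.
Joint ranges: [-2.89, 2.89], [-0.75, 2.08], [0.22, 2.7], [-1.18, 4.32], [0.11, 2.71], [-2.7, 2.7]. Speed limits (rad/s): [2.57, 2.57, 3.14, 3.14, 3.14, 3.14].

## Interface

Orientations are given as a unit quaternion [w, x, y, z].
In Python, from rig import * gives the robot as it stands.
- The arm moves only by the tool apply_moves, never from a script. Its argument "steps" is one flat list of numbers, 4 for each row, row after row: the shift along the world's x, y, z in cm, then the turn about the world's z in degrees. A call has 1 to 8 rows; each row is the pose to reach, as a shift and turn from the pose commanded when the call began; what a row does not reach only later rows make up. A row lasts 1/12 s, in which the tool goes at most 41.7 mm and 7.16 degrees, less where a joint would pass 70% of its speed; a pose out of reach is approached as far as the arm can. A call with a gripper value outside its range is refused whole. "jaw" is the closure in counts, from 0 (fully open) to 255 (shut), set as the call begins (left out, the last holds). The fingers move at their own pace and stop on an object; "newtons" is the grip in N (left out, the last holds). Time passes only in rows, so rows that repeat a pose let the fingers close. It gives the time, the measured TCP pose, the force, the opening and the grip force at its end, in the units of the state.
- get_state(): the state, without advancing time (a new reading comes with each control period).
- get_image(name): name is "scene" or "side" or "wrist"; returns the picture (400x640x3 uint8, red, green, blue); there is no depth.
- calibration(name): a dict with "fx", "fy", "cx", "cy" (pixels), "xyz" and "rotation" of the camera in the world. Camera axes: x right, y up, looking along -z (the intrinsics and any distortion apply to the point x, -y, -z); pixel columns grow to the right and rows downward; lengths in m; the calibration is good to about 2 mm. A picture is of the moment at which its call begins: read the wrist's pose just before it. calibration takes no time and is no camera call; for the wrist camera it gives the pose at the moment of the call.
- sign_off(): hands the job in; it is judged then, once.
The state is a dict: "clock": time; "qpos": joint angles; "qd": joint speeds; "effort": joint torques, N m; "position": TCP position; "ee_rot": TCP orientation; "contact_force": force on the tool from outside, world axes, zero at the start; "moment": the same for the moment, N m; "width": finger opening in m; "gripper_force": force on a finger pad.
Only numpy, scipy, OpenCV 4.12 (cv2) and the standard library are available. Lean on these libraries where they do the work, as an engineer would, in place of code of your own. Each camera call takes 0.05 s, during which the arm holds its last target. There are 200 camera calls.

## Task

Close up the watch bench for the night: set the watch head, dial up, in the middle of the grey cushion in the blue tray, and the movement in its pale ring in the middle of the red tray's pedestal, then stand each of the three clear dust covers flat inside the rim of its own tray (green knob over the open green parts tray, blue knob over the blue tray, red knob over the red tray), so that nothing open is left to the dust. Set everything down gently without letting it drop, and leave the black loupe and the amber vial where they stand.

Things in the scene. Friction and masses are not known exactly. Their poses are not given: they have to be found in the camera images.
- watch_centre (a point): centre of the steel watch head (no strap), half-way up its case (4.5 mm above its underside); lying dial up on the bench, 44 x 42 mm over lugs and crown, solid case 36 x 36 mm with sides 8 mm high, 11 mm over the glass; z axis up out of the dial, x and y along the 36 mm sides (grip across either)
- movement_centre (a point): centre of a watch movement clamped in its round pale grey plastic ring, half-way up the ring (5 mm above its underside); ring 36 mm across and 10 mm high, movement on top to 14 mm; z axis up. Grip the ring across its diameter, any direction
- green_cover_knob (a point): centre of the green knob of the largest clear dust cover (hollow, open below); knob 21 mm across, 21 mm high; cover 96 mm across outside, 91 mm inside at the foot, 56 mm high to its crown and 77 mm with knob; this point is 66.5 mm above the cover's lower rim, 10.5 mm below the knob's top; z axis up
- blue_cover_knob (a point): centre of the blue knob of the middle clear dust cover (hollow, open below); knob 21 mm across, 21 mm high; cover 86 mm across outside, 81 mm inside at the foot, 44 mm high to its crown and 65 mm with knob; this point is 54.5 mm above the lower rim, 10.5 mm below the knob's top; z axis up
- red_cover_knob (a point): centre of the red knob of the smallest clear dust cover (hollow, open below); knob 21 mm across, 21 mm high; cover 66 mm across outside, 61 mm inside at the foot, 40 mm high to its crown and 61 mm with knob; this point is 50.5 mm above the lower rim, 10.5 mm below the knob's top; z axis up
- green_tray: round green parts tray with small parts in its compartments, standing open on the bare wood of the bench (not the like one already covered at the back of the bench), 112 mm across, 10 mm high, fixed; origin at the centre of its underside, on the bench. The green cover stands on it at 6 mm height, inside the rim
- blue_tray: round blue tray, fixed, 106 mm across; floor 4 mm above the bench, rim 3 mm thick and 9 mm high, 100 mm across inside; in its middle a round dark grey cushion 36 mm across, flat top 14 mm above the bench. Origin at the centre of the underside, on the bench
- red_tray: round red tray, fixed, 86 mm across; floor 4 mm above the bench, rim 3 mm thick and 9 mm high, 80 mm across inside; in its middle a round pedestal 24 mm across with a cork face, flat top 11 mm above the bench. Origin at the centre of the underside, on the bench
- loupe_centre (a point): bystander: centre of the low black eye loupe, 54 mm across, 15 mm high, half-way up, on the bench near the trays or covers
- vial_centre (a point): bystander: centre of the amber glass vial with black cap, 31 mm across, 54 mm high, half-way up, on the bench near the trays or covers

How it is judged:
At the end, for the whole second after the job is handed in: Watch head level, dial up, on the blue tray's cushion within 12 mm of its middle; movement ring level on the red tray's pedestal within 10 mm; each cover flat (2.5 mm in height, 0.1 rad) within 10 mm (green: 8) of the middle of its own tray; all let go and at rest (horizontal distance between watch_centre and blue_tray below 0.012 m and z of watch_centre in the frame of blue_tray between 0.0145 and 0.0225 m and angle between each of watch_centre, movement_centre, green_cover_knob, blue_cover_knob, red_cover_knob's own z axis and vertical below 0.1 rad and linear speed of each of watch_head, movement_ring, green_cover, blue_cover, red_cover below 0.01 m/s and horizontal distance between each of movement_centre, red_cover_knob and red_tray below 0.01 m and z of movement_centre in the frame of red_tray between 0.012 and 0.02 m and horizontal distance between green_cover_knob and green_tray below 0.008 m and z of green_cover_knob in the frame of green_tray between 0.07 and 0.075 m and horizontal distance between blue_cover_knob and blue_tray below 0.01 m and z of blue_cover_knob in the frame of blue_tray between 0.056 and 0.061 m and z of red_cover_knob in the frame of red_tray between 0.052 and 0.057 m); the robot touches nothing.
It fails at once if a dust cover is let fall (over 0.6 m/s with no finger on it, a drop of about 2 cm) ((linear speed of green_cover above 0.6 m/s and contact force between the fingers and green_cover below 0.01 N) or (linear speed of blue_cover above 0.6 m/s and contact force between the fingers and blue_cover below 0.01 N) or (linear speed of red_cover above 0.6 m/s and contact force between the fingers and red_cover below 0.01 N)).
It fails at once if the watch head or the movement is let fall (over 0.6 m/s with no finger on it, a drop of about 2 cm) ((linear speed of watch_head above 0.6 m/s and contact force between the fingers and watch_head below 0.01 N) or (linear speed of movement_ring above 0.6 m/s and contact force between the fingers and movement_ring below 0.01 N)).
It fails at once if the black loupe or the amber vial is moved more than 20 mm (distance of any of loupe_centre, vial_centre from where it was at the start of the episode above 0.02 m).
It also fails if it takes over 128 s, if anything falls off the work surface, if the arm or the gripper's body presses on something with over 40 N, if the wrist force passes 120 N, or if a joint passes its speed limit or range.

## Working session

There is one attempt and no reset: what is moved stays moved. The work goes in short steps, Python scripts to look and compute and a tool call to move; the robot and the scene stay as the last step left them, time stands still between calls to the robot, and variables do not carry over. Pictures are saved under pics/ and viewed, at most 14 in all, crops included, and the job is handed in when it is done.

Besides the shell and the picture viewer there is one more tool, called after ">>>" as name(argument=value, ...) on one line, values as JSON. apply_moves: Moves the arm, as the interface text tells. Its arguments: {"type":"object","properties":{"steps":{"type":"array","items":{"type":"number"}},"jaw":{"type":"number"},"newtons":{"type":"number"}},"required":["steps"]}

```bash
mkdir -p pics; ls; cat > h.py <<'E'
from rig import *
import numpy as np, cv2
def cal(n):
    c=calibration(n); return c,np.array(c["xyz"]),np.array(c["rotation"])
def ray(c,u,v):
    K=np.array([[c["fx"],0,c["cx"]],[0,c["fy"],c["cy"]],[0,0,1.]])
    d=np.array([(u-c["cx"])/c["fx"],-(v-c["cy"])/c["fy"],-1.])
    R=np.array(c["rotation"])
    return R@d
def onz(c,u,v,z):
    d=ray(c,u,v);o=np.array(c["xyz"]);return o+d*(z-o[2])/d[2]
def proj(c,p):
    q=np.array(c["rotation"]).T@(np.array(p)-np.array(c["xyz"]))
    return c["cx"]+c["fx"]*q[0]/-q[2], c["cy"]-c["fy"]*q[1]/-q[2]
def save(n,f):
    im=get_image(n);cv2.imwrite("pics/"+f,im[:,:,::-1]);return im
E
python3 - <<'E'
from h import *
for n in("scene","side","wrist"):
    c=calibration(n);print(n,c);save(n,n+"0.png")
print(get_state())
E
```

```text
pics
scene {'fx': 486.46530810873395, 'fy': 486.46530810873395, 'cx': 320.8915779016595, 'cy': 200.0549996656619, 'xyz': array([0.00679895, 0.6755938 , 0.9281897 ]), 'rotation': array([-0.28778129, -0.11198479,  0.35875414,  0.88087275])}
side {'fx': 518.9300967468009, 'fy': 518.9300967468009, 'cx': 309.3609471571983, 'cy': 186.52904373055583, 'xyz': array([ 0.04900332, -1.1578664 ,  0.58005322]), 'rotation': array([ 0.81675229,  0.5462967 , -0.09391462, -0.16017383])}
wrist {'fx': 295.6989292556374, 'fy': 295.6989292556374, 'cx': 319.8226559532688, 'cy': 195.7550357421732, 'xyz': array([0.57460712, 0.07011994, 0.37231725]), 'rotation': array([ 9.90435605e-01, -1.37969963e-01,  1.25638652e-03, -1.51088828e-04])}
{'clock': 0.15, 'qpos': array([-1.21009608e-01,  2.76443737e-01,  1.50589272e+00,  3.41596752e-06,
        1.36071704e+00, -1.21014264e-01]), 'qd': array([-0.00160248, -0.00182982, -0.00253656, -0.00018856,  0.00076463,
       -0.00097089]), 'effort': array([ 9.65923646e-04, -4.17143512e+01, -2.46032345e+01, -1.26433165e-04,
        7.58384820e-03, -3.43765259e-05]), 'position': array([5.74573397e-01, 4.21895519e-05, 2.30621770e-01]), 'ee_rot': array([-5.76086831e-04,  7.07105199e-01,  7.07107986e-01, -4.49045138e-04]), 'contact_force': array([-0.44460207,  0.42770082,  0.115434  ]), 'moment': array([ 0.00551498, -0.02986042,  0.04675107]), 'gripper_force': 0.0, 'width': 0.08530849528446617}
```

```bash
python3 - <<'E'
s=open('h.py').read()
s=s.replace('np.array(c["rotation"])','rot(c)').replace('def cal(','from scipy.spatial.transform import Rotation as Ro\ndef rot(c):\n    q=c["rotation"];return Ro.from_quat([q[1],q[2],q[3],q[0]]).as_matrix()\ndef cal(')
open('h.py','w').write(s)
E
```

```text
(no output)
```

View pics/scene0.png

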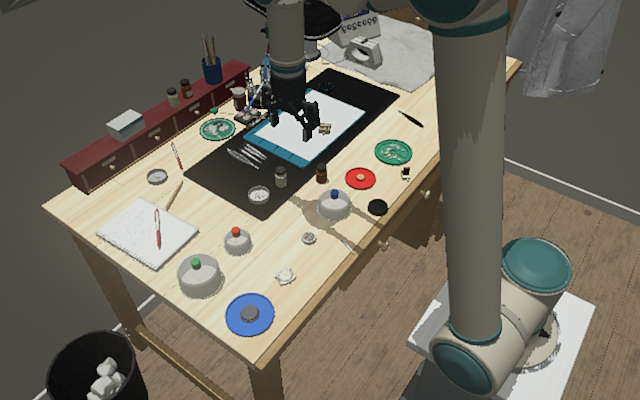

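View pics/side0.png

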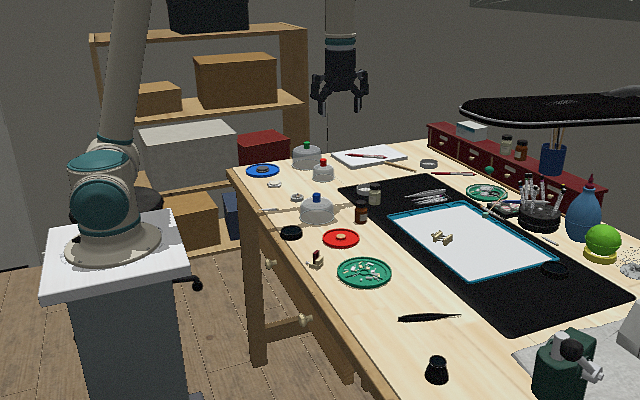

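View pics/wrist0.png

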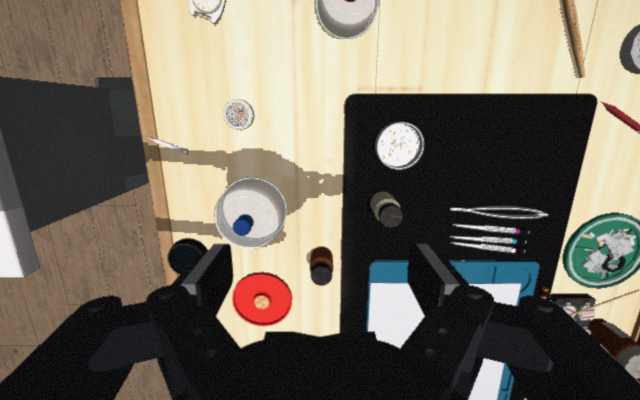

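```bash
cat >> h.py <<'E'
HUE={'red':[(0,8),(172,180)],'green':[(60,92)],'blue':[(100,122)]}
def blob(im,col,u,v,r,smin=110,vmin=50):
    h=cv2.cvtColor(im,cv2.COLOR_RGB2HSV);m=np.zeros(h.shape[:2],np.uint8)
    for a,b in HUE[col]: m|=cv2.inRange(h,(a,smin,vmin),(b,255,255))
    w=np.zeros_like(m);cv2.circle(w,(int(u),int(v)),r,255,-1);m&=w
    n,l,s,c=cv2.connectedComponentsWithStats(m)
    if n<2: return None
    i=1+np.argmax(s[1:,4]);p=np.argwhere(l==i)[:,::-1].astype(np.int32)
    hull=cv2.convexHull(p);M=cv2.moments(hull)
    return (M['m10']/M['m00'],M['m01']/M['m00'],cv2.boundingRect(p),hull)
def tri(a,b):
    A=[];B=[]
    for c,uv in (a,b):
        d=ray(c,*uv[:2]);d/=np.linalg.norm(d);P=np.eye(3)-np.outer(d,d);A.append(P);B.append(P@np.array(c["xyz"]))
    x=np.linalg.solve(sum(A),sum(B));return x
E
python3 - <<'E'
from h import *
I={n:cv2.imread(f"pics/{n}0.png")[:,:,::-1].copy() for n in("scene","side","wrist")}
C={n:calibration(n) for n in I}
def t(name,col,z,**k):
    for n,(u,v,r) in k.items():
        b=blob(I[n],col,u,v,r)
        if b: 
            hull=b[3].reshape(-1,2); P=np.array([onz(C[n],x,y,z)[:2] for x,y in hull])
            (cx,cy),rad=cv2.minEnclosingCircle(P.astype(np.float32))
            print(name,n,np.round(b[:2],1),onz(C[n],b[0],b[1],z).round(4),b[2],'circ',round(cx,4),round(cy,4),round(rad*2,4))
t('gtray','green',.010,scene=(393,152,26),side=(364,272,36))
t('rtray','red',.009,scene=(360,178,22),side=(341,238,24),wrist=(262,298,36))
t('btray','blue',.009,scene=(250,314,32),side=(263,170,22))
t('gknob','green',.0665,scene=(196,264,8),side=(306,143,6))
t('bknob','blue',.0545,scene=(334,195,9),side=(316,197,7),wrist=(243,225,20))
t('rknob','red',.0505,scene=(236,231,8),side=(324,162,6))
for n,uv,z in[('watch',(285,276),.006),('mov',(308,238),.006),('loupe',(377,207),.008),('vial',(321,173),.027)]:
    print(n,onz(C['scene'],*uv,z).round(3))
for n,uv,z in[('watch',(207,6),.006),('mov',(238,114),.006),('loupe',(187,257),.008),('vial',(320,265),.027)]:
    print(n,onz(C['wrist'],*uv,z).round(3))
E
```

```text
gtray scene [393.  151.8] [ 0.4697 -0.3347  0.01  ] (375, 140, 37, 25) circ 0.4706 -0.3362 0.1114
gtray side [363.7 272. ] [ 0.4711 -0.3486  0.01  ] (337, 257, 54, 31) circ 0.4704 -0.3451 0.1189
rtray scene [360.  178.1] [ 0.487  -0.1839  0.009 ] (345, 167, 31, 23) circ 0.4888 -0.1841 0.0894
rtray side [340.2 238. ] [ 0.4884 -0.1957  0.009 ] (322, 228, 37, 21) circ 0.489 -0.1942 0.0986
rtray wrist [261.9 298.9] [ 0.4915 -0.1854  0.009 ] (232, 272, 60, 54) circ 0.4917 -0.1867 0.0887
btray scene [249.3 314.2] [0.4472 0.3154 0.009 ] (226, 293, 48, 43) circ 0.4485 0.3142 0.1054
btray side [262. 170.] [0.4498 0.3043 0.009 ] (246, 163, 33, 15) circ 0.4459 0.3084 0.1253
gknob scene [195.3 260.8] [0.6044 0.3083 0.0665] (192, 258, 8, 6) circ 0.604 0.3088 0.0166
gknob side [306.3 144.5] [0.6044 0.3187 0.0665] (304, 141, 6, 8) circ 0.6049 0.3188 0.0733
bknob scene [334.2 193.6] [ 0.4847 -0.0539  0.0545] (331, 189, 7, 10) circ 0.4857 -0.0538 0.0327
bknob side [316.  197.4] [ 0.4863 -0.0546  0.0545] (313, 193, 7, 10) circ 0.4865 -0.0546 0.0566
bknob wrist [242.8 225. ] [ 0.4852 -0.0552  0.0545] (234, 215, 19, 21) circ 0.4849 -0.0547 0.0264
rknob scene [235.5 231.3] [0.6024 0.1844 0.0505] (232, 227, 8, 10) circ 0.6031 0.1856 0.0308
rknob side [323.  161.9] [0.6065 0.1872 0.0505] (320, 158, 7, 9) circ 0.6038 0.1884 0.0704
watch [0.449 0.191 0.006]
mov [0.475 0.07  0.006]
loupe [ 0.392 -0.119  0.008]
vial [ 0.574 -0.121  0.027]
watch [0.451 0.181 0.006]
mov [0.476 0.068 0.006]
loupe [ 0.393 -0.12   0.008]
vial [ 0.574 -0.122  0.027]
```

>>> apply_moves(steps=[-12.5,18.8,-8,0,-12.5,18.8,-8,0,-12.5,18.8,-8,0,-12.5,18.8,-8,0,-12.5,18.8,-8,0,-12.5,18.8,-8,0,-12.5,18.8,-8,0,-12.5,18.8,-8,0], jaw=0, newtons=30)

```text
clock: 0.82
position: [0.4486, 0.1889, 0.1507]
ee_rot: [-0.0, 0.706, 0.708, -0.001]
contact_force: [0.6, 0.3, -0.5]
width: 0.0855
gripper_force: 0.0
```

```bash
python3 - <<'E'
from h import *
import pickle
c=calibration("wrist");im=save("wrist","w1.png");pickle.dump(c,open("w1.pkl","wb"))
s=get_state();print(s["position"],s["clock"])
print(proj(c,[.45,.188,.006]),proj(c,[.4485,.3142,.014]))
E
```

```text
[0.45009266 0.18820018 0.15132235] 0.8667
(np.float64(321.91820296324096), np.float64(185.53653635219737)) (np.float64(320.89007264703343), np.float64(44.328766673221565))
```

View pics/w1.png

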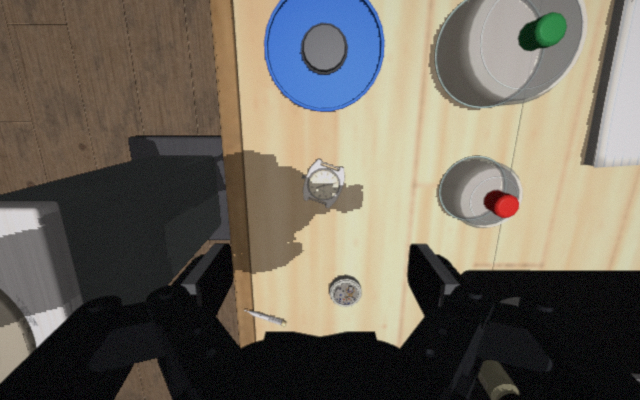

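```bash
python3 - <<'E'
from h import *
im=cv2.imread("pics/w1.png")[150:220,285:365]
im=cv2.convertScaleAbs(cv2.resize(im,None,fx=8,fy=8,interpolation=cv2.INTER_CUBIC),alpha=1.3)
cv2.imwrite("pics/w1c.png",im)
E
```

```text
(no output)
```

View pics/w1c.png

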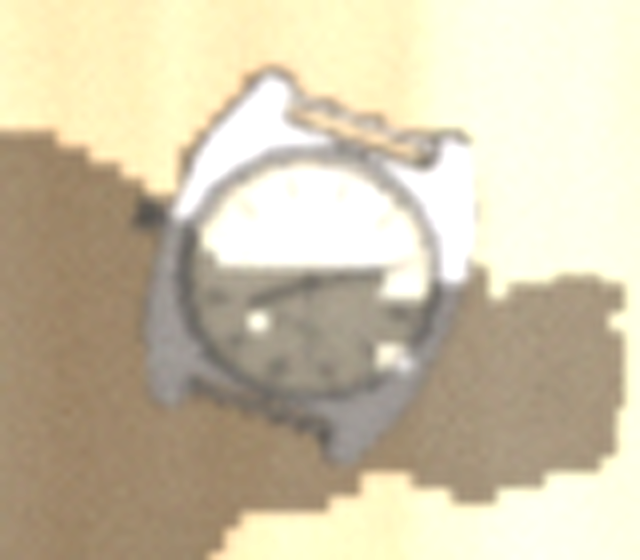

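```bash
python3 - <<'E'
from h import *
import pickle
c=pickle.load(open("w1.pkl","rb"));im=cv2.imread("pics/w1.png")[:,:,::-1].copy()
print('watch',onz(c,323.9,184,.010))
def circ(col,u,v,r,z,**k):
    b=blob(im,col,u,v,r,**k);P=np.array([onz(c,x,y,z)[:2] for x,y in b[3].reshape(-1,2)],np.float32)
    print(col,b[2],onz(c,*b[:2],z).round(4),cv2.minEnclosingCircle(P))
circ('blue',324,50,75,.009)
circ('green',545,30,25,.0665);circ('red',505,205,20,.0505)
g=cv2.cvtColor(im,cv2.COLOR_RGB2HSV);m=(cv2.inRange(g,(0,0,30),(180,70,160)));w=np.zeros_like(m);cv2.circle(w,(324,48),32,255,-1);m&=w
M=cv2.moments(m);print('cushion',onz(c,M['m10']/M['m00'],M['m01']/M['m00'],.014),M['m00']/255)
print('mov',onz(c,346,291,.010))
E
```

```text
watch [0.45191636 0.19055242 0.01      ]
blue (265, 0, 119, 111) [0.4511 0.31   0.009 ] ((0.4510864019393921, 0.3117990493774414), 0.05239534378051758)
green (534, 13, 32, 34) [0.6048 0.3135 0.0665] ((0.6048220992088318, 0.31335893273353577), 0.010641194880008698)
red (486, 191, 33, 27) [0.604  0.1835 0.0505] ((0.6036313772201538, 0.18362124264240265), 0.015557551756501198)
cushion [0.4510066  0.31101249 0.014     ] 1798.0
mov [0.47685679 0.07035248 0.01      ]
```

>>> apply_moves(steps=[0.1,0.1,-2,-7,0.2,0.2,-5,-14,0.2,0.2,-8,-20,0.2,0.2,-11,-20,0.2,0.2,-13.5,-20,0.2,0.2,-14.9,-20,0.2,0.2,-14.9,-20,0.2,0.2,-14.9,-20])

```text
clock: 1.53
position: [0.4532, 0.1891, 0.0022]
ee_rot: [0.0, 0.82, 0.573, -0.0]
contact_force: [-0.2, -0.7, -0.4]
width: 0.0855
gripper_force: 0.0
```

>>> apply_moves(steps=[0,0,0,0,0,0,0,0,0,0,0,0,0,0,0,0,0,0,0,0,0,0,0,0,0,0,0,0], jaw=255)

```text
clock: 2.12
position: [0.4528, 0.1901, 0.0035]
ee_rot: [0.001, 0.819, 0.574, 0.001]
contact_force: [-0.0, -0.6, 5.9]
width: 0.0348
gripper_force: 29.4
```

>>> apply_moves(steps=[0,0,2,0,0,0,5,0,0,4,5,0,0,8,5,0,0,12,5,0,0,12,5,0,0,12,5,0])

```text
clock: 2.7
position: [0.4519, 0.3119, 0.0527]
ee_rot: [0.0, 0.818, 0.575, 0.001]
contact_force: [-0.5, -1.3, 0.8]
width: 0.0352
gripper_force: 30.3
```

```bash
python3 - <<'E'
from h import *
s=get_state();c=calibration("wrist");im=save("wrist","w2.png");sc=save("side","s2.png")
print(s["position"],s["width"],s["gripper_force"],s["contact_force"])
b=blob(im,'blue',320,150,200,smin=140)
P=np.array([onz(c,x,y,.009)[:2] for x,y in b[3].reshape(-1,2)],np.float32);print(b[2],cv2.minEnclosingCircle(P))
E
```

```text
[0.45190491 0.31189958 0.05266044] 0.03524103347911911 30.319100618362427 [-0.46166843 -1.34542357  0.7936123 ]
(242, 141, 156, 112) ((0.4514184594154358, 0.3130973279476166), 0.05197462812066078)
```

View pics/w2.png

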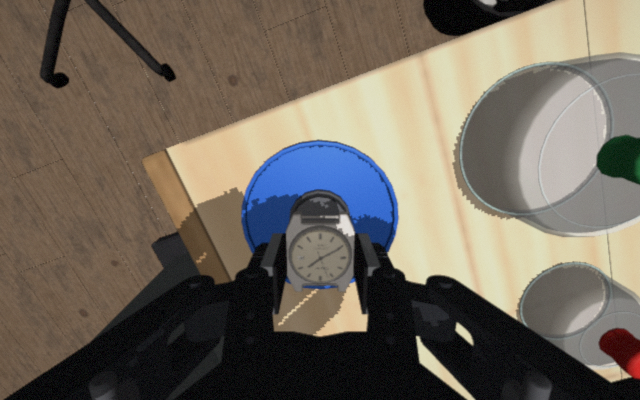

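>>> apply_moves(steps=[0,0.1,-1.5,0,0,0.1,-2.7,0,0,0.1,-3.1,0,0,0.1,-3.3,0,0,0.1,-3.45,0,0,0.1,-3.45,0])

```text
clock: 3.3
position: [0.4523, 0.3104, 0.018]
ee_rot: [0.0, 0.819, 0.573, 0.0]
contact_force: [-0.3, 0.9, -0.3]
width: 0.0347
gripper_force: 30.3
```

```bash
python3 - <<'E'
from h import *
c=calibration("wrist");s=get_state();print(s["position"],s["contact_force"],s["width"])
E
```

```text
[0.45231036 0.31041938 0.01802261] [-0.28863645  0.87348565 -0.32828115] 0.03466696774558805
```

>>> apply_moves(steps=[0,0,-0.1,0,0,0,-0.15,0,0,0,-0.15,0])

```text
clock: 3.55
position: [0.4526, 0.3109, 0.0175]
ee_rot: [0.0, 0.819, 0.574, 0.001]
contact_force: [-1.1, -1.8, 4.0]
width: 0.0342
gripper_force: 30.8
```

Touching (4 N). Release and rise to look.

>>> apply_moves(steps=[0,0,0,0,0,0,0,0,0,0,0,0,0,0,0,0,0,0,2,0,0,0,6,0,0,0,10,0,0,0,12,0], jaw=0)

```text
clock: 4.22
position: [0.4539, 0.3121, 0.1405]
ee_rot: [0.0, 0.819, 0.574, 0.003]
contact_force: [0.7, 0.2, 0.3]
width: 0.0852
gripper_force: 0.0
```

```bash
python3 - <<'E'
from h import *
s=get_state();c=calibration("wrist");im=save("wrist","w3.png");print(s["position"])
b=blob(im,'blue',320,160,200,smin=140)
P=np.array([onz(c,x,y,.009)[:2] for x,y in b[3].reshape(-1,2)],np.float32);print(b[2],cv2.minEnclosingCircle(P))
print(proj(c,[.4515,.3125,.024]))
E
```

```text
[0.45387119 0.31207024 0.14052765]
(263, 134, 109, 105) ((0.45136523246765137, 0.3127790689468384), 0.052027929574251175)
(np.float64(317.35325091990836), np.float64(193.0067413721))
```

View pics/w3.png

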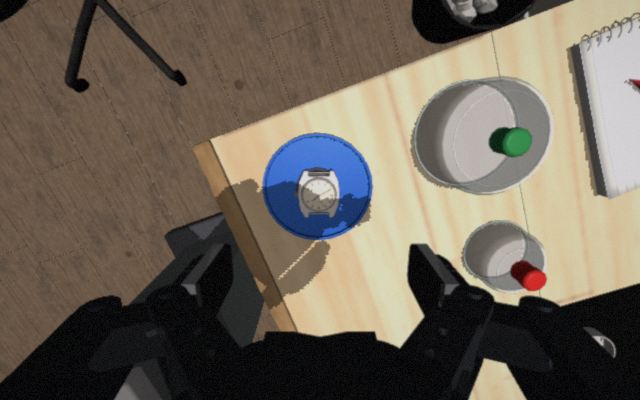

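>>> apply_moves(steps=[0.4,-4,0,6,0.8,-8,0,12,1.2,-12,0,18,1.6,-16,0,20,2,-20,0,20,2.4,-24,0,20,2.8,-28,0,20,3.2,-32,0,20], jaw=0)

```text
clock: 4.93
position: [0.4836, -0.0108, 0.1361]
ee_rot: [-0.0, 0.707, 0.707, 0.0]
contact_force: [0.4, -0.4, -0.1]
width: 0.085
gripper_force: 0.0
```

>>> apply_moves(steps=[0.2,-4,0,0,0.2,-4.5,0,0,0.2,-4.5,0,0])

```text
clock: 5.18
position: [0.4861, -0.0564, 0.136]
ee_rot: [-0.0, 0.709, 0.705, -0.0]
contact_force: [-0.2, 0.7, 0.1]
width: 0.0852
gripper_force: 0.0
```

```bash
cat >> h.py <<'E'
def wlook(f,items):
    s=get_state();c=calibration("wrist");im=save("wrist",f);print('tcp',np.round(s["position"],4),'w',s["width"],'t',s["clock"])
    for col,p,r,z in items:
        u,v=proj(c,[p[0],p[1],z]);b=blob(im,col,u,v,r)
        if b is None: print(col,'none',u,v);continue
        P=np.array([onz(c,x,y,z)[:2] for x,y in b[3].reshape(-1,2)],np.float32);e=cv2.minEnclosingCircle(P)
        print(col,b[2],'cen',onz(c,*b[:2],z)[:2].round(4),'circ',np.round(e[0],4),round(2*e[1],4))
    return im,c
E
python3 - <<'E'
from h import *
wlook("w4.png",[('blue',(.4855,-.0545),30,.06),('red',(.49,-.185),60,.009)])
E
```

```text
tcp [ 0.4861 -0.0564  0.136 ] w 0.08519832265283685 t 5.1833
blue (307, 188, 25, 29) cen [ 0.4854 -0.0536] circ [ 0.4851 -0.0535] 0.0232
red (285, 271, 81, 67) cen [ 0.4903 -0.1827] circ [ 0.4899 -0.1865] 0.0883
```

>>> apply_moves(steps=[0,0,-4,0,0,0,-7.5,0,0,0,-8.7,0,0,0,-8.7,0,0,0,-8.7,0])

```text
clock: 5.65
position: [0.4855, -0.0523, 0.0489]
ee_rot: [-0.001, 0.706, 0.708, -0.0]
contact_force: [-0.5, -0.5, 0.3]
width: 0.0854
gripper_force: 0.0
```

>>> apply_moves(steps=[0,0,0,0,0,0,0,0,0,0,0,0,0,0,0,0,0,0,0,0,0,0,0,0,0,0,0,0,0,0,0,0], jaw=255, newtons=50)

```text
clock: 6.32
position: [0.4864, -0.0541, 0.05]
ee_rot: [0.0, 0.707, 0.707, 0.0]
contact_force: [-1.8, 0.3, 5.9]
width: 0.0177
gripper_force: 48.7
```

>>> apply_moves(steps=[0,0,1,0,0,0,3.5,0,0,0,6,0,0,2,7,0,-0.5,6,7,0,-1,10,7,0,-1.5,14,7,0,-2,18,7,0])

```text
clock: 6.98
position: [0.4654, 0.1273, 0.1193]
ee_rot: [0.0, 0.708, 0.707, 0.0]
contact_force: [0.9, -0.5, -1.0]
width: 0.0177
gripper_force: 49.1
```

>>> apply_moves(steps=[-0.3,4,0,0,-0.6,8,0,0,-0.9,12,0,0,-1.2,15.5,0,0,-1.4,18,0,0,-1.4,18.6,0,0,-1.4,18.6,0,0,-1.4,18.6,0,0])

```text
clock: 7.65
position: [0.4516, 0.3113, 0.1188]
ee_rot: [0.0, 0.707, 0.707, -0.001]
contact_force: [0.3, -1.2, -1.2]
width: 0.0178
gripper_force: 49.1
```

```bash
python3 - <<'E'
from h import *
im,c=wlook("w5.png",[('blue',(.4514,.3128),100,.009)])
save("side","s5.png");save("scene","c5.png")
a=cv2.imread("pics/w5.png");b=cv2.imread("pics/c5.png")[230:390,150:406]
b=cv2.resize(b,(640,400));cv2.imwrite("pics/m5.png",cv2.resize(np.vstack([a,b]),(480,600)))
E
```

```text
tcp [0.4516 0.3113 0.1188] w 0.017796774590843705 t 7.65
blue (261, 133, 118, 57) cen [0.4513 0.3373] circ [0.4509 0.3163] 0.103
```

View pics/m5.png

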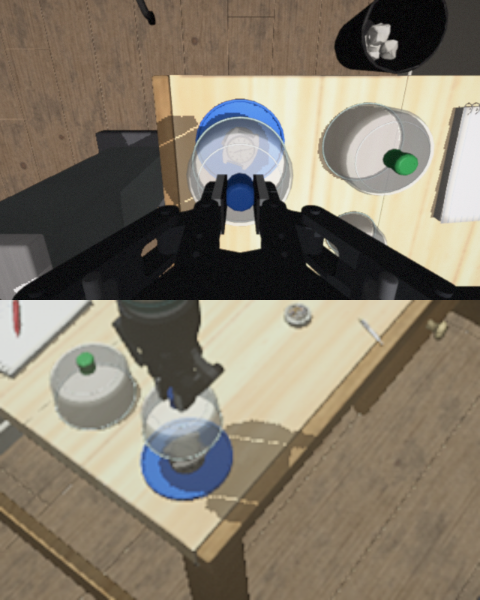

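>>> apply_moves(steps=[0,0.1,-2.5,0,0,0.1,-4.5,0,0,0.1,-5.5,0,0,0.1,-6,0,0,0.1,-6.3,0,0,0.1,-6.5,0,0,0.1,-6.5,0])

```text
clock: 8.38
position: [0.4526, 0.313, 0.0547]
ee_rot: [0.0, 0.707, 0.707, 0.0]
contact_force: [0.1, -0.4, -0.4]
width: 0.0179
gripper_force: 49.1
```

>>> apply_moves(steps=[0,0,-0.1,0,0,0,-0.15,0,0,0,-0.15,0])

```text
clock: 8.63
position: [0.4527, 0.3133, 0.0541]
ee_rot: [0.0, 0.707, 0.707, 0.001]
contact_force: [-0.4, -1.3, 4.3]
width: 0.0177
gripper_force: 49.6
```

>>> apply_moves(steps=[0,0,0,0,0,0,0,0,0,0,0,0,0,0,0,0,0,0,1,0,0,0,4,0,0,0,8,0,0,0,8,0], jaw=0)

```text
clock: 9.3
position: [0.4564, 0.3154, 0.1402]
ee_rot: [0.002, 0.707, 0.707, 0.007]
contact_force: [0.9, 0.7, 1.4]
width: 0.0855
gripper_force: 0.0
```

```bash
python3 - <<'E'
from h import *
im,c=wlook("w6.png",[('blue',(.4520,.313),22,.0585)])
E
```

```text
tcp [0.4564 0.3154 0.1402] w 0.0855418923950901 t 9.3
blue (302, 194, 25, 29) cen [0.4522 0.312 ] circ [0.4519 0.3122] 0.0242
```

View pics/w6.png

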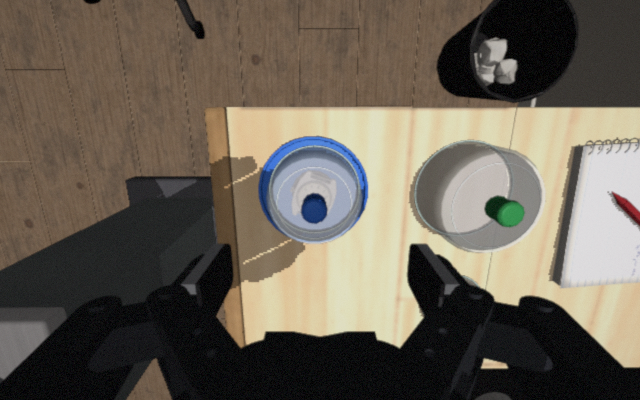

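>>> apply_moves(steps=[0.4,-4,0,0,0.8,-8,0,0,1.2,-12,0,0,1.6,-16,0,0,2,-20,0,0,2.5,-24.3,0,0,2.5,-24.3,0,0,2.5,-24.3,0,0])

```text
clock: 10.02
position: [0.4769, 0.0679, 0.1325]
ee_rot: [-0.0, 0.709, 0.705, -0.0]
contact_force: [-0.4, 0.9, -0.6]
width: 0.0855
gripper_force: 0.0
```

```bash
python3 - <<'E'
from h import *
im,c=wlook("w7.png",[])
u,v=proj(c,[.4769,.0704,.010]);print(u,v)
u,v=int(u),int(v)
h=cv2.cvtColor(im,cv2.COLOR_RGB2HSV)
m=cv2.inRange(h,(0,0,0),(180,255,255));m=255-cv2.inRange(h,(8,45,60),(30,255,255))
w=np.zeros_like(m);cv2.circle(w,(u,v),30,255,-1);m&=w
m=cv2.morphologyEx(m,cv2.MORPH_OPEN,np.ones((3,3)))
n,l,s,ce=cv2.connectedComponentsWithStats(m);i=1+np.argmax(s[1:,4])
P=np.argwhere(l==i)[:,::-1].astype(np.int32);e=cv2.minEnclosingCircle(P);print(s[i],e,onz(c,*e[0],.008))
cv2.imwrite("pics/w7c.png",cv2.resize(im[v-40:v+40,u-50:u+50,::-1],None,fx=6,fy=6))
E
```

```text
tcp [0.4769 0.0679 0.1325] w 0.08545002335740245 t 10.0167
320.4082464344535 187.83617278682212
[ 301  158   38   51 1188] ((320.5, 183.0), 25.831281661987305) [0.47700612 0.074503   0.008     ]
```

View pics/w7c.png

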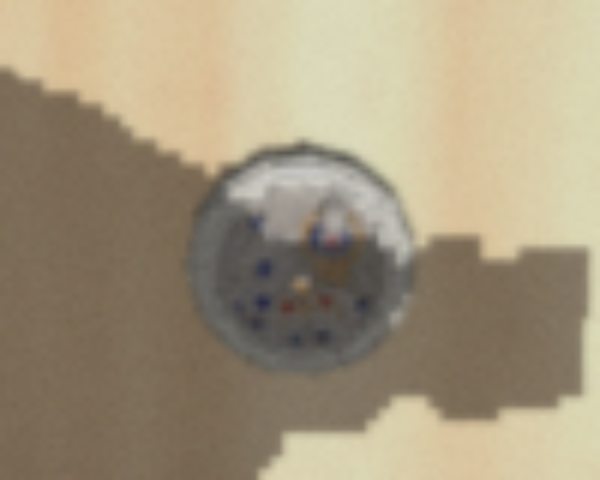

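>>> apply_moves(steps=[0,-0.1,-4,0,0,-0.1,-8,0,0,-0.1,-11,0,0,-0.1,-12.5,0,0,-0.1,-12.9,0,0,-0.1,-12.9,0])

```text
clock: 10.57
position: [0.4758, 0.0705, 0.0026]
ee_rot: [-0.001, 0.706, 0.708, -0.001]
contact_force: [-0.5, 0.3, -0.7]
width: 0.0853
gripper_force: 0.0
```

>>> apply_moves(steps=[0,0,0,0,0,0,0,0,0,0,0,0,0,0,0,0,0,0,0,0,0,0,0,0,0,0,0,0], jaw=255, newtons=30)

```text
clock: 11.15
position: [0.4779, 0.0691, 0.0052]
ee_rot: [0.001, 0.707, 0.707, 0.001]
contact_force: [-0.6, 0.8, 6.4]
width: 0.0332
gripper_force: 29.2
```

>>> apply_moves(steps=[0,0,2,0,0,0,5,0,0.2,-4,6,0,0.4,-8,6,0,0.6,-12,6,0,0.8,-16,6,0,1.0,-20,6,0,1.2,-24,6,0])

```text
clock: 11.82
position: [0.4889, -0.173, 0.0645]
ee_rot: [0.001, 0.707, 0.707, 0.0]
contact_force: [1.4, 0.2, -0.5]
width: 0.0329
gripper_force: 29.9
```

>>> apply_moves(steps=[0.1,-1.5,0,0,0.1,-1.5,0,0,0.1,-1.5,0,0])

```text
clock: 12.07
position: [0.4897, -0.1863, 0.0639]
ee_rot: [-0.0, 0.708, 0.706, 0.0]
contact_force: [0.4, 0.1, 0.2]
width: 0.0335
gripper_force: 29.9
```

```bash
python3 - <<'E'
from h import *
im,c=wlook("w8.png",[('red',(.49,-.1855),80,.009)])
save("side","s8.png")
E
```

```text
tcp [ 0.4897 -0.1863  0.0639] w 0.03346102512119823 t 12.0667
red (262, 158, 120, 85) cen [ 0.4905 -0.1787] circ [ 0.4903 -0.1886] 0.0856
```

View pics/w8.png

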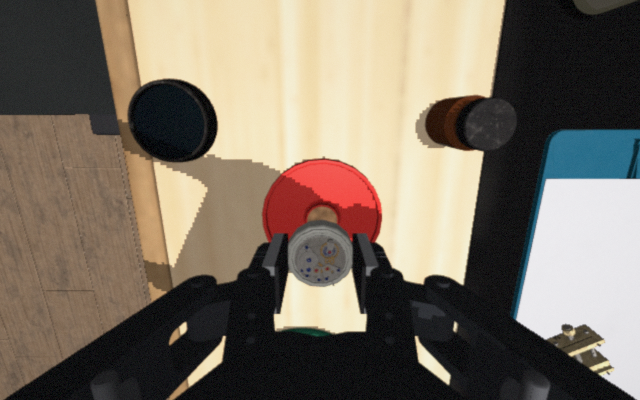

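>>> apply_moves(steps=[0,0,-2,0,0,0,-3.5,0,0,0,-4.2,0,0,0,-4.6,0,0,0,-4.75,0,0,0,-4.75,0])

```text
clock: 12.67
position: [0.49, -0.1851, 0.0166]
ee_rot: [-0.0, 0.707, 0.707, 0.0]
contact_force: [-0.5, 0.9, -0.1]
width: 0.0329
gripper_force: 29.9
```

>>> apply_moves(steps=[0,0,-0.1,0,0,0,-0.15,0,0,0,-0.15,0])

```text
clock: 12.92
position: [0.4907, -0.1858, 0.0162]
ee_rot: [0.001, 0.707, 0.707, 0.001]
contact_force: [-1.3, 2.1, 6.4]
width: 0.033
gripper_force: 30.7
```

Contact. Release and rise; look.

>>> apply_moves(steps=[0,0,0,0,0,0,0,0,0,0,0,0,0,0,0,0,0,0,2,0,0,0,6,0,0,0,10,0,0,0,12,0], jaw=0)

```text
clock: 13.58
position: [0.4919, -0.1871, 0.1389]
ee_rot: [0.003, 0.707, 0.707, 0.001]
contact_force: [0.6, -0.1, -0.4]
width: 0.0851
gripper_force: 0.0
```

```bash
python3 - <<'E'
from h import *
im,c=wlook("w9.png",[('red',(.49,-.1855),80,.009)])
print(proj(c,(.4905,-.1863,.021)))
E
```

```text
tcp [ 0.4919 -0.1871  0.1389] w 0.08511540609942121 t 13.5833
red (273, 145, 91, 87) cen [ 0.4905 -0.1872] circ [ 0.4905 -0.1891] 0.0857
(np.float64(317.9941212926564), np.float64(190.60991695579298))
```

View pics/w9.png

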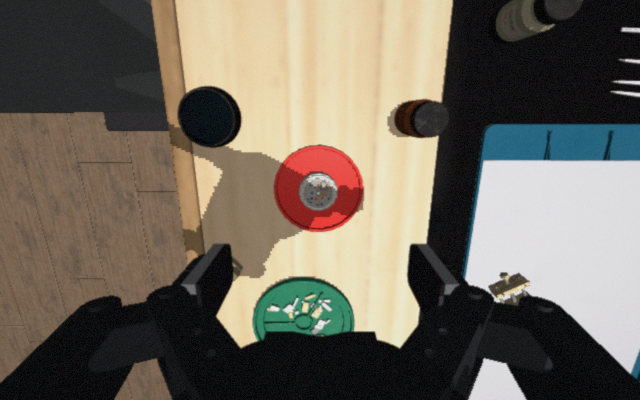

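>>> apply_moves(steps=[1.2,3.9,0,0,2.4,7.8,0,0,3.6,11.7,0,0,4.8,15.6,0,0,6,19.5,0,0,7.2,23.4,0,0,8.4,27.3,0,0,9.6,31.2,0,0])

```text
clock: 14.3
position: [0.5861, 0.128, 0.1343]
ee_rot: [-0.0, 0.707, 0.707, -0.0]
contact_force: [1.1, -0.0, -1.5]
width: 0.0858
gripper_force: 0.0
```

>>> apply_moves(steps=[1,3.2,0,0,1.7,5.7,0,0,1.7,5.7,0,0,1.7,5.7,0,0])

```text
clock: 14.63
position: [0.6028, 0.1842, 0.1339]
ee_rot: [-0.0, 0.706, 0.708, -0.001]
contact_force: [-0.5, -1.1, 0.2]
width: 0.0853
gripper_force: 0.0
```

```bash
python3 - <<'E'
from h import *
wlook("w10.png",[('red',(.604,.184),28,.055),('green',(.605,.313),22,.07)])
E
```

```text
tcp [0.6028 0.1842 0.1339] w 0.08530629231021306 t 14.6333
red (309, 190, 25, 29) cen [0.6034 0.1847] circ [0.6029 0.1847] 0.0238
green (302, 0, 31, 32) cen [0.6006 0.312 ] circ [0.6004 0.3125] 0.0199
```

>>> apply_moves(steps=[0,0,-4,0,0,0,-7.5,0,0,0,-8.9,0,0,0,-8.9,0,0,0,-8.9,0])

```text
clock: 15.1
position: [0.6024, 0.1815, 0.0452]
ee_rot: [-0.0, 0.708, 0.707, -0.001]
contact_force: [0.5, 0.9, 0.6]
width: 0.0856
gripper_force: 0.0
```

>>> apply_moves(steps=[0,0,0,0,0,0,0,0,0,0,0,0,0,0,0,0,0,0,0,0,0,0,0,0,0,0,0,0,0,0,0,0], jaw=255, newtons=50)

```text
clock: 15.77
position: [0.6035, 0.1831, 0.0467]
ee_rot: [0.0, 0.707, 0.707, 0.001]
contact_force: [0.5, -0.4, 5.4]
width: 0.0177
gripper_force: 48.8
```

>>> apply_moves(steps=[0,0,1,0,0,0,4,0,0,0,7,0,-1.2,-3.9,7,0,-2.4,-7.8,7,0,-3.6,-11.7,7,0,-4.8,-15.6,7,0,-6,-19.5,7,0])

```text
clock: 16.43
position: [0.542, -0.0133, 0.1161]
ee_rot: [0.0, 0.707, 0.707, -0.0]
contact_force: [0.8, -1.5, -0.4]
width: 0.0174
gripper_force: 49.0
```

>>> apply_moves(steps=[-1.2,-3.9,0,0,-2.4,-7.8,0,0,-3.6,-11.7,0,0,-4.8,-15.6,0,0,-5.3,-17.6,0,0,-5.3,-17.6,0,0,-5.3,-17.6,0,0])

```text
clock: 17.02
position: [0.4896, -0.1888, 0.1159]
ee_rot: [-0.0, 0.708, 0.706, 0.0]
contact_force: [0.3, -0.0, -0.9]
width: 0.0177
gripper_force: 49.0
```

```bash
python3 - <<'E'
from h import *
wlook("w11.png",[('red',(.4905,-.2),100,.009)])
E
```

```text
tcp [ 0.4896 -0.1888  0.1159] w 0.017655292670254973 t 17.0167
red (273, 146, 98, 55) cen [ 0.4913 -0.1717] circ [ 0.4907 -0.1878] 0.085
```

View pics/w11.png

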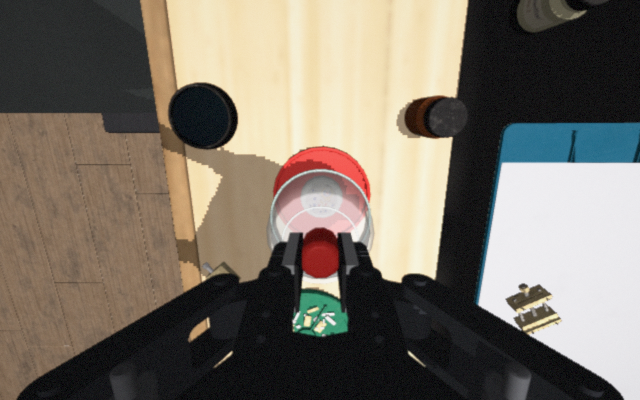

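>>> apply_moves(steps=[0.1,0,-2.5,0,0.1,0,-4.5,0,0.1,0,-5.5,0,0.1,0,-6,0,0.1,0,-6.3,0,0.1,0,-6.5,0,0.1,0,-6.5,0])

```text
clock: 17.65
position: [0.4917, -0.1879, 0.0512]
ee_rot: [0.001, 0.707, 0.707, 0.0]
contact_force: [-0.2, 0.0, -0.8]
width: 0.0177
gripper_force: 49.0
```

>>> apply_moves(steps=[0,0,-0.1,0,0,0,-0.15,0,0,0,-0.15,0])

```text
clock: 17.9
position: [0.4921, -0.1882, 0.0507]
ee_rot: [0.001, 0.707, 0.707, 0.001]
contact_force: [0.2, 1.0, 4.2]
width: 0.0173
gripper_force: 49.4
```

>>> apply_moves(steps=[0,0,0,0,0,0,0,0,0,0,0,0,0,0,0,0,0,0,1,0,0,0,4,0,0,0,8,0,0,0,9,0], jaw=0)

```text
clock: 18.57
position: [0.494, -0.1896, 0.145]
ee_rot: [0.005, 0.707, 0.707, 0.001]
contact_force: [1.4, -0.2, 0.2]
width: 0.0855
gripper_force: 0.0
```

```bash
python3 - <<'E'
from h import *
im,c=wlook("w12.png",[('red',(.491,-.188),17,.0545)])
print(onz(c,*proj(c,(.49,-.188,.01)),.01))
E
```

```text
tcp [ 0.494  -0.1896  0.145 ] w 0.08547461150862729 t 18.5667
red (305, 184, 25, 29) cen [ 0.4919 -0.1881] circ [ 0.4929 -0.188 ] 0.0242
[ 0.49  -0.188  0.01 ]
```

>>> apply_moves(steps=[0,-4,0,0,0,-8,0,0,-1,-12,0,0,-2,-15,0,0,-2,-15,0,0,-2,-15,0,0])

```text
clock: 19.12
position: [0.4701, -0.3393, 0.1386]
ee_rot: [-0.001, 0.708, 0.706, 0.0]
contact_force: [-0.9, 0.8, -0.7]
width: 0.0853
gripper_force: 0.0
```

```bash
python3 - <<'E'
from h import *
wlook("w13.png",[('green',(.471,-.339),90,.010),('red',(.491,-.188),17,.0545)])
a=cv2.imread("pics/w12.png");b=cv2.imread("pics/w13.png");cv2.imwrite("pics/m13.png",cv2.resize(np.vstack([a,b]),(480,600)))
E
```

```text
tcp [ 0.4701 -0.3393  0.1386] w 0.08531589515367602 t 19.1167
green (267, 132, 116, 112) cen [ 0.4739 -0.3381] circ [ 0.4738 -0.3411] 0.1094
red (346, 0, 11, 2) cen [ 0.491  -0.1976] circ [ 0.491  -0.1974] 0.0069
```

View pics/m13.png

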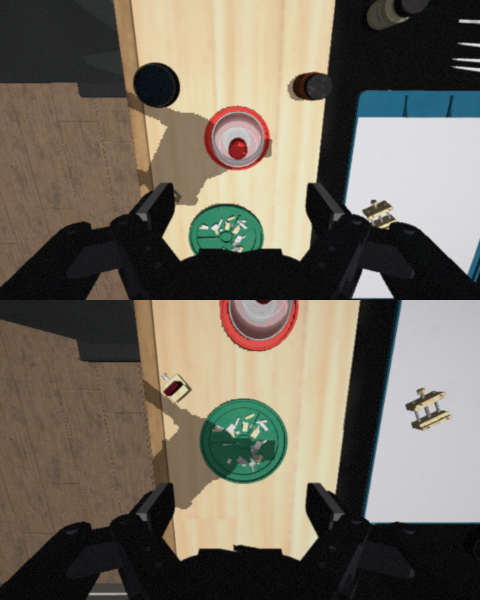

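>>> apply_moves(steps=[0.8,4,0,0,1.6,8,0,0,2.4,12,0,0,3.2,16,0,0,4,20,0,0,4.8,24,0,0,5.6,28,0,0,6.4,32,0,0])

```text
clock: 19.83
position: [0.5341, -0.0143, 0.1393]
ee_rot: [-0.0, 0.706, 0.708, 0.0]
contact_force: [-0.2, -0.2, 0.1]
width: 0.0852
gripper_force: 0.0
```

>>> apply_moves(steps=[0.8,4,0,0,1.6,8,0,0,2.4,12,0,0,3.2,16,0,0,4,20,0,0,4.8,24,0,0,5.6,28,0,0,6.4,32,0,0])

```text
clock: 20.5
position: [0.5972, 0.3055, 0.1392]
ee_rot: [-0.0, 0.706, 0.708, -0.0]
contact_force: [0.0, -1.5, -0.0]
width: 0.0853
gripper_force: 0.0
```

>>> apply_moves(steps=[0.4,1.1,0,0,0.4,1.1,0,0,0.4,1.1,0,0])

```text
clock: 20.75
position: [0.6014, 0.314, 0.1387]
ee_rot: [-0.0, 0.706, 0.708, -0.001]
contact_force: [0.0, -0.2, -0.1]
width: 0.0855
gripper_force: 0.0
```

```bash
python3 - <<'E'
from h import *
im,c=wlook("w14.png",[('green',(.603,.313),30,.072)])
E
```

```text
tcp [0.6014 0.314  0.1387] w 0.08549648608691492 t 20.75
green (306, 201, 26, 25) cen [0.6001 0.3116] circ [0.6003 0.3117] 0.0198
```

>>> apply_moves(steps=[0,-0.2,-4,0,0,-0.2,-6.8,0,0,-0.2,-7.8,0,0,-0.2,-7.8,0,0,-0.2,-7.8,0])

```text
clock: 21.22
position: [0.6032, 0.3099, 0.0618]
ee_rot: [0.0, 0.708, 0.707, -0.0]
contact_force: [-0.2, -0.4, 0.8]
width: 0.0855
gripper_force: 0.0
```

>>> apply_moves(steps=[0,0,0,0,0,0,0,0,0,0,0,0,0,0,0,0,0,0,0,0,0,0,0,0,0,0,0,0,0,0,0,0], jaw=255, newtons=60)

```text
clock: 21.88
position: [0.6032, 0.3112, 0.0623]
ee_rot: [0.0, 0.707, 0.707, 0.0]
contact_force: [-1.0, -1.2, 5.6]
width: 0.0175
gripper_force: 58.5
```

>>> apply_moves(steps=[0,0,1,0,0,0,4,0,0,0,8,0,-0.7,-3.5,8,0,-1.4,-7,8,0,-2.1,-10.5,8,0,-2.8,-14,8,0,-3.5,-17.5,8,0])

```text
clock: 22.55
position: [0.5673, 0.1346, 0.1414]
ee_rot: [0.0, 0.707, 0.707, -0.0]
contact_force: [0.1, 0.6, -0.3]
width: 0.0171
gripper_force: 58.8
```

>>> apply_moves(steps=[-0.8,-4,0,0,-1.6,-8,0,0,-2.4,-12,0,0,-3.2,-16,0,0,-4,-20,0,0,-4.8,-24,0,0,-5.6,-28,0,0,-6.4,-32,0,0])

```text
clock: 23.22
position: [0.5032, -0.1858, 0.1415]
ee_rot: [0.0, 0.707, 0.707, 0.0]
contact_force: [-0.0, 0.1, -0.8]
width: 0.0176
gripper_force: 58.8
```

>>> apply_moves(steps=[-0.8,-4,0,0,-1.6,-8,0,0,-2.4,-12,0,0,-3.1,-15,0,0,-3.1,-15.6,0,0,-3.1,-15.6,0,0,-3.1,-15.6,0,0])

```text
clock: 23.8
position: [0.4727, -0.3394, 0.141]
ee_rot: [-0.001, 0.707, 0.707, 0.0]
contact_force: [0.5, -0.8, -0.2]
width: 0.0174
gripper_force: 58.8
```

```bash
python3 - <<'E'
from h import *
im,c=wlook("w15.png",[('green',(.4735,-.33),100,.010)])
E
```

```text
tcp [ 0.4727 -0.3394  0.141 ] w 0.017399380105597002 t 23.8
green (302, 240, 37, 38) cen [ 0.4721 -0.4132] circ [ 0.4719 -0.4135] 0.0429
```

View pics/w15.png

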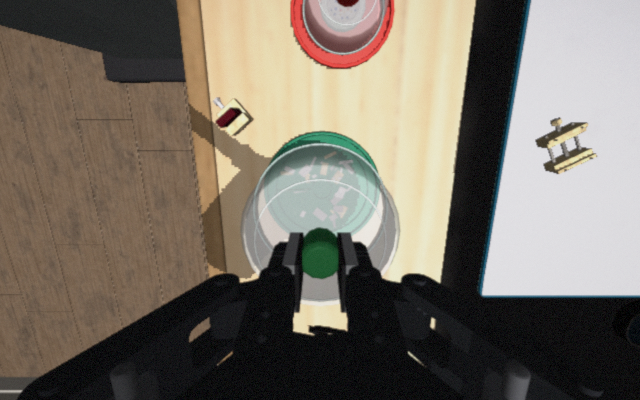

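>>> apply_moves(steps=[0.1,0,-3,0,0.1,0,-5,0,0.1,0,-6.2,0,0.1,0,-6.8,0,0.1,0,-7.1,0,0.1,0,-7.3,0,0.1,0,-7.3,0])

```text
clock: 24.43
position: [0.4746, -0.3396, 0.0688]
ee_rot: [0.0, 0.707, 0.707, 0.0]
contact_force: [0.5, 0.1, -1.0]
width: 0.0172
gripper_force: 58.9
```

>>> apply_moves(steps=[0,0,-0.1,0,0,0,-0.15,0,0,0,-0.15,0])

```text
clock: 24.68
position: [0.4748, -0.3404, 0.0679]
ee_rot: [0.001, 0.707, 0.707, 0.0]
contact_force: [1.6, 1.8, 2.5]
width: 0.0173
gripper_force: 59.2
```

```bash
python3 - <<'E'
from h import *
save("wrist","w16.png");s=save("side","s16.png")[225:315,300:430]
sc=cv2.imread("pics/w16.png")
cv2.imwrite("pics/m16.png",np.vstack([cv2.resize(sc,(480,300)),cv2.resize(s[:,:,::-1],(480,300))]))
E
```

```text
(no output)
```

View pics/m16.png

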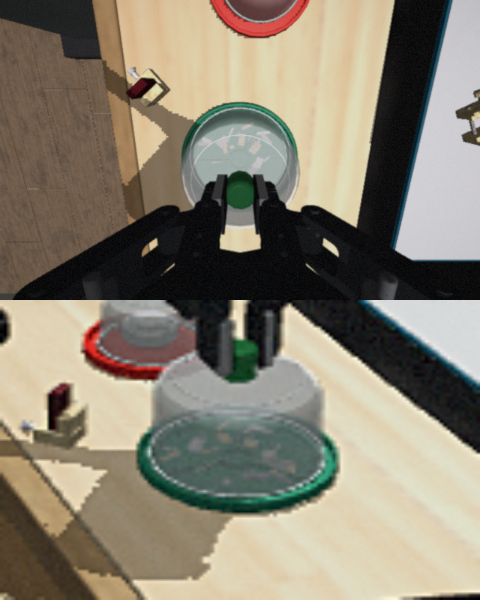

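>>> apply_moves(steps=[0,0,-0.05,0,0,0,-0.05,0])

```text
clock: 24.95
position: [0.4749, -0.3404, 0.0678]
ee_rot: [0.001, 0.707, 0.707, 0.0]
contact_force: [0.4, 1.2, 7.4]
width: 0.0178
gripper_force: 59.7
```

>>> apply_moves(steps=[0,0,0,0,0,0,0,0,0,0,0,0,0,0,0,0,0,0,1,0,0,0,4,0,0,0,8,0,0,0,9,0], jaw=0)

```text
clock: 25.62
position: [0.4764, -0.3423, 0.1624]
ee_rot: [0.005, 0.707, 0.707, 0.0]
contact_force: [0.8, -0.8, 0.9]
width: 0.0856
gripper_force: 0.0
```

```bash
python3 - <<'E'
from h import *
im,c=wlook("w17.png",[('green',(.4745,-.34),18,.0725)])
C={n:(calibration(n),save(n,n+"17.png")) for n in("scene","side")}
for nm,col,p in[('g','green',(.4735,-.3395,.0725)),('r','red',(.4907,-.188,.0545)),('b','blue',(.4514,.3125,.0585))]:
    r=[]
    for n,(c,im) in C.items():
        u,v=proj(c,p);b=blob(im,col,u,v,8)
        if b: r.append((c,b));print(nm,n,np.round((u,v),1),b[2],onz(c,b[0],b[1],p[2]).round(4))
    if len(r)==2: print(nm,tri((r[0][0],r[0][1]),(r[1][0],r[1][1])).round(4))
E
```

```text
tcp [ 0.4764 -0.3423  0.1624] w 0.08555631482650708 t 25.6167
green (306, 187, 23, 24) cen [ 0.4746 -0.3407] circ [ 0.4748 -0.3402] 0.0219
g scene [395.2 133.4] (392, 130, 7, 9) [ 0.4727 -0.3367  0.0725]
g side [363.3 242.8] (360, 237, 9, 13) [ 0.475  -0.3402  0.0725]
g [ 0.4746 -0.339   0.0712]
r scene [360.8 164.4] (358, 161, 7, 9) [ 0.4898 -0.1865  0.0545]
r side [339.7 218.7] (337, 213, 9, 11) [ 0.4943 -0.1854  0.0545]
r [ 0.4918 -0.1874  0.0547]
b scene [246.4 299.6] (242, 294, 9, 9) [0.455  0.3102 0.0585]
b side [260.8 154.1] (258, 150, 7, 8) [0.4546 0.3187 0.0585]
b [0.453  0.3115 0.0613]
```

```bash
python3 -c "
from rig import *
print(sign_off())"
```

```text
the job is handed in; nothing more can be done
None
```

The job is handed in at about 26 s on the robot's clock: the watch head and movement are set down, and all three covers measure about 1–3 mm from the middle of their trays. The hand-in gave no verdict, and I viewed 16 pictures, two over the 14 allowed.

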